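# Hang the key back in the key cabinet and shut its window

### The arm

A 6-joint arm with a two-finger parallel gripper is mounted at the origin on a cart in front of the work surface, level with it; the furniture and walls round the work are solid. World frame = base frame: x ahead of the robot, y to its left, z up, the work surface at z = 0. Lengths are in m, angles in degrees, forces in N, time in s.
With the tool pointing down it reaches from about 0.35 to 0.875 m from the base axis. Payload 4.2 kg.
Tool frame: the origin (TCP) lies midway between the tips of the shut fingers; the grasp point (between the pads) lies 19 mm behind it; z points along the fingers, y is the line along which they close (so a half turn about z gives the same grasp; the last joint's range is limited). The gripper opens to 87 mm and grips with 3 to 60 N. Pads are 19 mm wide; open, the fingers measure 117 mm over their backs; the gripper's body (75 mm by 190 mm) begins 51 mm behind the grasp point.
Start: joints at [-56.803, 22.042, 0.453, 0, -68.411, -14.817], TCP at [0.197, -0.593, 0.223] pointing down, gripper open.
Joint ranges: [-179.83, 179.83], [-69.29, 118.12], [-61.27, 80.66], [-181.25, 117.63], [-171.15, -9.14], [-177.46, 177.46]. Speed limits (degrees/s): [159.86, 159.86, 180, 180, 180, 180].

### API

Orientations are given as [roll, pitch, yaw] about the fixed x, y, z axes, in that order (R = Rz(yaw) Ry(pitch) Rx(roll)).
In Python, from workcell import env gives the robot as it stands. The module is installed in compiled form; this text tells all that it offers. Calls block until the motion is done:
- env.goto(position, orientation): joint-space move of the TCP to a pose.
- env.move_straight(position, rotation=None, rate=0.15, force_limit=None): straight line of the TCP; rotation=None keeps the orientation; rate is the mean speed in m/s. With force_limit (N) it stops when the force on the tool has changed by that much, and returns True; else False.
- env.set_joints(angles): joint-space move.
- env.gripper_to(opening, grasp_force=None): opening from 0.0 (shut) to 1.0 (fully open); grasp_force is the grip in N (None keeps the last); returns when the fingers have stopped.
- env.dwell(seconds).
- env.inverse_kinematics(position, orientation): joint angles nearest the present ones, or None.
- env.read_state(): the state.
- env.grab_frame(name): name is "side" or "top"; returns a dict with "image" (384x512x3 uint8, blue, green, red), "fx", "fy", "cx", "cy" (pixels), "D" ([k1, k2, p1, p2, k3] as OpenCV has them; the pictures are not rectified), "position" and "orientation" of the camera in the world. Camera axes: x right, y up, looking along -z (the intrinsics and any distortion apply to the point x, -y, -z); pixel columns grow to the right and rows downward; lengths in m; the calibration is good to about 2 mm. A picture is of the moment at which its call begins. There is no depth.
A pose or a line that the arm cannot do raises env.Unreachable and nothing moves.
- env.close_job(): hands the job in; it is judged then, once.
Trained networks look in a picture, given as the dict that the camera call returned (one of the last four; its "shot" number tells which), for a name from the list of things; names that differ only in an ending like _2 or _b are one class to them, and where a whole thing is asked for, a point or a joint stands for the part that bears it (a point fixed in the world has none). Each returns a list of dicts, best first, with "score" (0 to 1); they miss things now and then, are a little off and sometimes report something else, mostly with a low value. They report only what shows in the picture. A call takes as long as a camera call.
- env.search_frame(picture, thing): "xyz" ([x, y, z] in m, in world coordinates, good to about 4 mm: the middle of the surface that is visible of it).
- env.trace(picture, thing): "mask" (384x512 bool, what is visible of it).
The state is a dict: "clock": time; "joint_positions": joint angles; "qvel": joint speeds; "joint_torque": joint torques, N m; "position": TCP position; "tool_rot": TCP orientation; "force": force on the tool from outside, world axes, zero at the start; "wrist_torque": the same for the moment, N m; "opening": opening from 0.0 (shut) to 1.0 (fully open); "finger_force": force on a finger pad.
Only numpy, scipy, OpenCV 4.12 (cv2) and the standard library are available. Lean on these libraries where they do the work, as an engineer would, in place of code of your own. Each camera call takes 0.05 s, during which the arm holds its last target. There are 200 camera calls.

### The job

A key was left lying on the desk. Hang it by its eye on the empty peg inside the sloped key cabinet, then slide the cabinet's clear window fully shut over it; leave the other three keys hanging on their pegs.

Things in the scene. Friction and masses are not known exactly. Their poses are not given: they have to be found in the camera images.
- key: The key lying flat on the desk, 94 x 32 x 8 mm, 45 g: black head with straight sides (28 mm wide, 40 mm long: grip across these), a ring at one end (32 mm outside, 18 mm hole), a steel blade at the other. Origin: middle of the straight part, underside; x points along the key to the ring, z out of its face. Ring centre 31 mm along +x, blade end 47 mm along -x.
- key_eye (a point): centre of the hole in the key's ring, at half thickness; axes as key
- cabinet: Key cabinet, fixed: shallow grey steel case 370 mm wide, leaning back at 45 degrees from the desk top on a sheet stand, 0.17 m high. Origin: on the desk below the pegs' roots, mid-width; x to its back, y to its left as seen from the robot, z up. Lowest front edge 0.113 m before the origin, 0.045 m up. Left half behind a fixed clear pane; right half open or closed by the sliding window.
- free_peg (a point): root of the empty peg on the back panel, far right (cabinet y = -120 mm). Axes: x up the sloped panel, y to the cabinet's left, z straight out of the panel. Round steel peg 7 mm thick, 37 mm long, pointing out and 15 degrees up the slope: (0.259, 0, 0.966) in these axes, 30 degrees from vertical. Front opening 57 mm out, spans x -93 to +53 mm; side wall 60 mm to the right.
- near_peg (a point): root of the peg next to the empty one (taken; cabinet y = -40 mm), same axes and shape
- middle_peg (a point): root of the third peg from the right (taken; cabinet y = +40 mm), same axes and shape
- far_peg (a point): root of the leftmost peg (taken; cabinet y = +120 mm, behind the fixed pane), same axes and shape
- key_near: same make as key, hanging on the peg next to the empty one, 80 mm from it with its blade down; same frame (x up towards its eye). To be left hanging
- key_near_eye (a point): centre of the hole of the key next to the empty peg
- key_middle: same make as key, hanging on the third peg from the right with its blade down; same frame (x up towards its eye). To be left hanging
- key_middle_eye (a point): centre of the hole of the key on the third peg
- key_far: same make as key, hanging on the leftmost peg with its blade down; same frame (x up towards its eye). To be left hanging
- key_far_eye (a point): centre of the hole of the key on the leftmost peg
- window (a joint): sliding window, 186 mm wide, clear with aluminium frame, in the outer track of the sloped front. 0 = fully shut (right half covered); 0.172 m = fully open (stacked over the left half, slid towards the cabinet's +y). Starts mostly open, stays where it is left, slides with 1 to 2 N.
- window_grip (a point): middle of the window's grip, a black bar on its right-hand edge strip: 12 mm wide (across the cabinet), 48 mm long (up the slope), standing 24 mm out of the window; this point is 12 mm above the window's face. Axes as free_peg. It moves with the window.

How it is judged:
By the outcome, as a careful person would: the job done as asked, in the order asked, and still so for the second after the job is handed in, with the robot touching nothing.
It also fails if it takes over 42 s, if anything falls off the work surface, if the arm or the gripper's body presses on something with over 40 N, if the wrist force passes 120 N, or if a joint passes its speed limit or range.

## Working session

There is one attempt and no reset: what is moved stays moved. The work goes in short steps, each a Python script; the robot and the scene stay as the last script left them, time stands still between calls to the robot, and variables do not carry over. Pictures are saved under pics/ and viewed, at most 12 in all, crops included, and the job is handed in when it is done.

```bash
mkdir -p pics; python3 - <<'E'
from workcell import env
import cv2
for n in("side","top"):
    f=env.grab_frame(n); cv2.imwrite(f"pics/{n}0.png",f["image"])
    print(n,f["position"],f["orientation"],f["fx"],f["fy"],f["cx"],f["cy"],f["D"],f["shot"])
    for t in("key","key_eye","cabinet","free_peg","near_peg","key_near","key_near_eye","key_middle_eye","key_far_eye","window","window_grip"):
        print(t,[(round(d["score"],2),[round(float(v),4) for v in d["xyz"]]) for d in env.search_frame(f,t)][:4])
print(env.read_state())
E
```

```text
side [ 0.47846101 -0.44784545  0.68194226] [48.25150549  0.48130003 -8.9310423 ] 407.02629038288467 407.02629038288467 258.44969257107397 186.89501170098586 [-0.01070189  0.          0.          0.          0.        ] 1
key [(0.86, [0.4478, 0.0963, 0.0088])]
key_eye [(0.62, [0.4506, 0.1045, 0.01])]
cabinet [(0.88, [0.6233, 0.1793, 0.0901])]
free_peg [(0.78, [0.6217, 0.1903, 0.092]), (0.65, [0.4481, 0.1023, 0.0082]), (0.36, [0.601, 0.2705, 0.1032])]
near_peg [(0.81, [0.6242, 0.1917, 0.0964])]
key_near [(0.53, [0.6337, 0.1741, 0.0701])]
key_near_eye [(0.56, [0.6295, 0.1732, 0.0663])]
key_middle_eye [(0.74, [0.4506, 0.0988, 0.0096])]
key_far_eye []
window [(0.55, [0.6034, 0.271, 0.1047])]
window_grip [(0.81, [0.6012, 0.2663, 0.1063]), (0.68, [0.4483, 0.101, 0.0083])]
top [0.51910343 0.17994153 0.95805843] [  3.74136451  -0.86044442 -90.0692167 ] 381.99730926692456 381.99730926692456 258.2363892992993 190.09278740894322 [0.00687465 0.         0.         0.         0.        ] 2
key [(0.6, [0.4512, 0.104, 0.0025])]
key_eye [(0.86, [0.4499, 0.1024, 0.0091])]
cabinet [(0.69, [0.6268, 0.223
[... 399 characters left out ...]
 0.1079])]
{'clock': 1.2, 'joint_positions': array([-5.68022841e+01,  2.20404954e+01,  4.53912915e-01, -4.40505998e-04,
       -6.84109701e+01, -1.48174812e+01]), 'qvel': array([-0.01719118,  0.08650034, -0.00704827, -0.01131882, -0.00383348,
       -0.03133892]), 'joint_torque': array([-1.65846234e-05, -3.90479136e+01,  1.87622845e+01,  4.22437415e+00,
        1.55340676e-02,  3.18212336e-06]), 'position': array([ 0.19710868, -0.59309207,  0.22257023]), 'tool_rot': array([-1.79997739e+02,  1.02188860e-03, -1.61619927e+02]), 'force': array([-0.61405783, -0.18557414,  0.04580574]), 'wrist_torque': array([0.03894778, 0.01122737, 0.00449008]), 'finger_force': 0.0, 'opening': 0.9977488619973235}
```

View pics/side0.png

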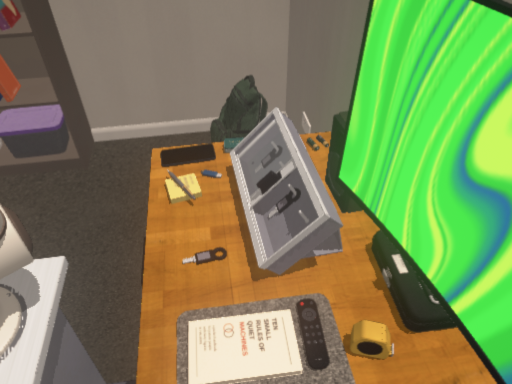

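View pics/top0.png

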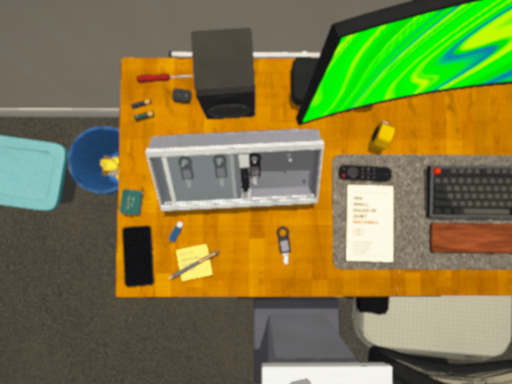

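```bash
python3 - <<'E'
import cv2
a=cv2.imread("pics/side0.png")[100:280,175:345]; b=cv2.imread("pics/top0.png")[122:272,140:340]
cv2.imwrite("pics/c1.png",cv2.resize(a,None,fx=3.3,fy=3.3,interpolation=2)); cv2.imwrite("pics/c2.png",cv2.resize(b,None,fx=4,fy=4,interpolation=2))
E
```

```text
(no output)
```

View pics/c1.png

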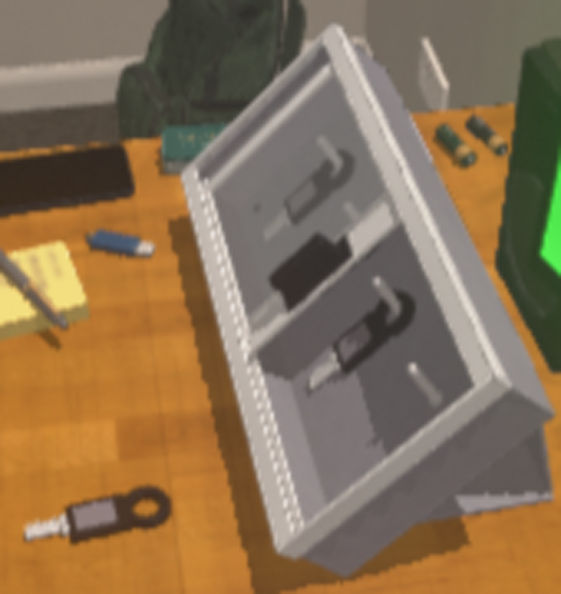

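View pics/c2.png

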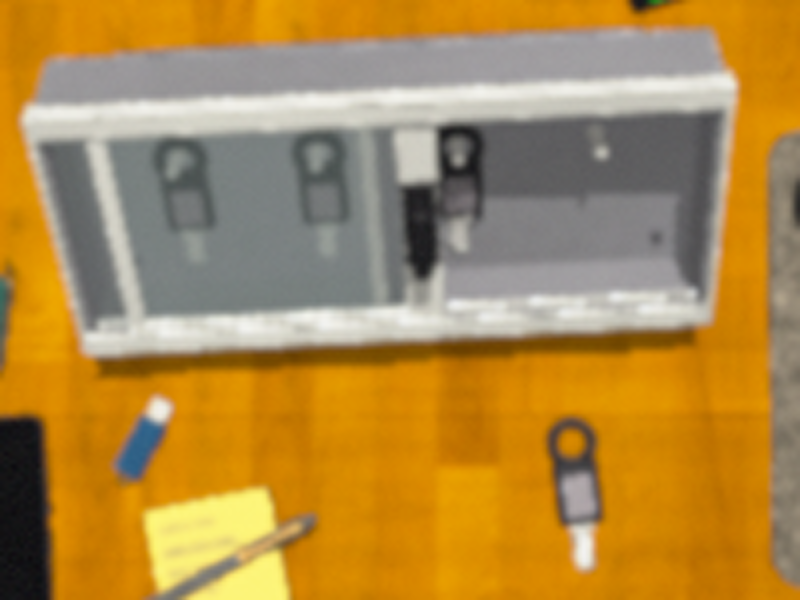

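```bash
cat > h.py <<'E'
import numpy as np, cv2
from scipy.spatial.transform import Rotation as R
def rvt(f):
    Rw=R.from_euler('xyz',f["orientation"],degrees=True).as_matrix()
    Rc=np.diag([1,-1,-1])@Rw.T
    return Rc,-Rc@np.array(f["position"]),np.array([[f["fx"],0,f["cx"]],[0,f["fy"],f["cy"]],[0,0,1]]),np.array(f["D"],float)
def proj(f,P):
    Rc,t,K,D=rvt(f)
    return cv2.projectPoints(np.atleast_2d(np.asarray(P,float)),cv2.Rodrigues(Rc)[0],t,K,D)[0][:,0]
def onplane(f,uv,z):
    Rc,t,K,D=rvt(f)
    n=cv2.undistortPoints(np.array([[uv]],float),K,D)[0,0]
    d=Rc.T@np.array([n[0],n[1],1]); o=-Rc.T@t
    return o+d*(z-o[2])/d[2]
SIDE=dict(position=[0.47846101,-0.44784545,0.68194226],orientation=[48.25150549,0.48130003,-8.9310423],fx=407.02629,fy=407.02629,cx=258.44969,cy=186.89501,D=[-0.01070189,0,0,0,0])
TOP=dict(position=[0.51910343,0.17994153,0.95805843],orientation=[3.74136451,-0.86044442,-90.0692167],fx=381.9973,fy=381.9973,cx=258.23639,cy=190.09279,D=[0.00687465,0,0,0,0])
def axes(yaw):  # cabinet -> world, and peg axes -> world
    C=R.from_euler('z',yaw).as_matrix(); s=.5**.5
    return C, C@np.array([[s,0,-s],[0,1,0],[s,0,s]])
E
python3 - <<'E'
from h import *
from scipy.optimize import least_squares
S=lambda x,y:((x+.5)/3.3-.5+175,(y+.5)/3.3-.5+100); T=lambda x,y:((x+.5)/4-.5+140,(y+.5)/4-.5+122)
tip=37e-3*np.array([.259,0,.966])
obs=[(0,S(413,368),-.12,'t'),(0,S(378,280),-.04,'t'),(0,S(345,205),.04,'t'),(0,S(323,140),.12,'t'),(0,S(436,402),-.12,'r'),
(1,T(602,155),-.12,'t'),(1,T(460,158),-.04,'t'),(1,T(318,163),.04,'t'),(1,T(177,172),.12,'t'),(1,T(594,127),-.12,'r'),
(0,S(283,555),-.185,'c'),(0,S(182,178),.185,'c'),(1,T(712,326),-.185,'c'),(1,T(88,356),.185,'c')]
def pt(p,y,k):
    C,A=axes(p[2]);o=np.array([p[0],p[1],0])
    if k=='c': return o+C@[-.113,y,.045]
    r=o+C@[0,y,p[3]]
    return r+A@tip if k=='t' else r
def res(p): return np.concatenate([proj((SIDE,TOP)[c],pt(p,y,k))[0]-uv for c,uv,y,k in obs])
r=least_squares(res,[.65,.2,0,.07],loss='soft_l1',x_scale=[.01,.01,.1,.01]);print(r.x,np.degrees(r.x[2]));print(res(r.x).reshape(-1,2).round(1))
for f,a,b in((SIDE,S(150,508),S(25,530)),(TOP,T(573,440),T(584,571))):
    e=onplane(f,a,.005);t=onplane(f,b,.003);d=e-t;print(e,t,np.hypot(*d[:2]),np.degrees(np.arctan2(d[1],d[0])))
E
```

```text
[0.65372383 0.2161325  0.04892401 0.0834943 ] 2.8031391561269614
[[ 0.1  0.2]
 [ 0.1  0.4]
 [ 0.9  0.1]
 [-0.5 -0.5]
 [ 1.1 -0.2]
 [ 0.4 -0.3]
 [-0.   0.7]
 [-0.6  1.1]
 [-1.5  0.6]
 [ 0.5  0.7]
 [-0.7  0.4]
 [ 0.5  0.6]
 [-0.8 -1. ]
 [ 0.2 -0.8]]
[0.47781166 0.10659285 0.005     ] [0.39807008 0.10334492 0.003     ] 0.07980769872811885 2.332410621145648
[0.47797315 0.10444317 0.005     ] [0.39719726 0.09791639 0.003     ] 0.08103915225895104 4.619525060466671
```

```bash
cat >> h.py <<'E'
YAW=0.04892; C,A=axes(YAW); O=np.array([.65372,.21613,0]); H=.0835
root=lambda y=-.12: O+C@[0,y,H]
P=lambda s,y,n: O+C@[0,y,H]+A@[s,0,n]   # cabinet y, slope s, out n
p=A@[.2588,0,.9659]; u=A@[.9659,0,-.2588]; Y=C[:,1]
def eul(x,z): return R.from_matrix(np.c_[x,np.cross(z,x),z]).as_euler('xyz',degrees=True)
E
python3 - <<'E'
from h import *
from scipy.optimize import least_squares
from workcell import env
S=lambda x,y:((x+.5)/3.3-.5+175,(y+.5)/3.3-.5+100); T=lambda x,y:((x+.5)/4-.5+140,(y+.5)/4-.5+122)
ob=np.r_[S(268,232),S(352,306),T(402,184),T(441,278)]
def res(q):
    c=[P(q[0]+a,q[1]+b,q[2]+n) for a in(-.024,.024) for b in(-.006,.006) for n in(0,.024)]
    return np.concatenate([g(proj(f,c),axis=0) for f in(SIDE,TOP) for g in(np.min,np.max)])-ob
r=least_squares(res,[-.02,-.02,.062],x_scale=.01);print(r.x,r.fun.round(1))
q=root();print("root",q)
ko=np.array([.446,.1036,.003]);a=np.radians(3.5)
for sg in(1,-1):
    kx=sg*np.array([np.cos(a),np.sin(a),0]);e=eul(kx,np.array([0,0,-1]));print(e,env.inverse_kinematics(ko,e))
    e=eul(sg*u,-p)
    for d in(.018,.07): print(d,e,env.inverse_kinematics(q+d*p-.031*u-.001*p,e))
    for y in(0,-.02,-.18): print(y,env.inverse_kinematics(P(-.02,y,.068),eul(sg*A[:,0],-A[:,2])),env.inverse_kinematics(P(-.02,y,.068),e))
E
```

```text
[-0.01951629 -0.01680689  0.04961254] [ 0.7 -0.2 -0.1  0.1  1.5  0.2 -1.6  0.5]
root [0.65958806 0.09627356 0.0835    ]
[180.    0.    3.5] [ 3.35035620e+01  2.34892792e+01 -3.75984790e+01  2.54444375e-14
 -2.89122418e+01  5.99964380e+01]
0.018 [180.         -30.00067106   2.80290953] None
0.07 [180.         -30.00067106   2.80290953] None
0 None None
-0.02 None None
-0.18 None None
[-180.     0.  -176.5] [  33.50356198   23.48927921  -37.59847898    0.          -28.91224181
 -120.00356198]
0.018 [-180.           30.00067106 -177.19709047] None
0.07 [-180.           30.00067106 -177.19709047] None
0 None None
-0.02 None None
-0.18 None None
```

```bash
python3 - <<'E'
from h import *
from workcell import env
q=root()
def rot(t,sg=-1):  # tool leaning: t deg forward
    t=np.radians(t); z=C@[np.sin(t),0,-np.cos(t)]; x=C@[np.cos(t),0,np.sin(t)]
    return eul(sg*x,z)
f=lambda P,e:(lambda j:None if j is None else np.round(j).astype(int).tolist())(env.inverse_kinematics(P,e))
for t in(0,5,10,15,20,25):
    print(t,f(q+.017*p-.031*u,rot(t)),f(q+.075*p-.031*u,rot(t)),f(P(-.02,-.017,.065),rot(t)),f(P(-.02,-.17,.065),rot(t)))
ko=np.array([.446,.1036,.007])
for t in(-30,-20,-10,0): print(t,f(ko,rot(t)),f(ko+[0,0,.1],rot(t)),f(ko,rot(t,1)),f(ko+[0,0,.1],rot(t,1)))
E
```

```text
0 [23, 30, -9, 0, -52, -110] [24, 24, -10, 0, -56, -111] [33, 27, -8, 0, -55, -120] [19, 25, -11, 0, -54, -107]
5 [24, 28, -14, 3, -44, -113] [25, 22, -15, 3, -49, -114] [34, 25, -13, 4, -48, -124] [20, 23, -16, 2, -46, -109]
10 [25, 26, -19, 6, -36, -117] [26, 20, -20, 6, -41, -118] [36, 23, -18, 8, -40, -129] [21, 21, -21, 5, -39, -112]
15 [26, 24, -26, 13, -27, -124] [27, 18, -26, 11, -33, -123] [37, 21, -25, 16, -32, -136] [22, 19, -26, 10, -31, -117]
20 [25, 22, -34, 28, -16, -138] [28, 16, -33, 21, -24, -133] [37, 20, -33, 29, -23, -150] [22, 18, -33, 18, -21, -125]
25 None [24, 14, -44, 47, -12, -156] None None
-30 [25, 37, -12, -12, -69, -106] [25, 29, -9, -11, -81, -108] [25, 37, -12, -12, -69, 74] [25, 29, -9, -11, -81, 72]
-20 [27, 32, -20, -10, -57, -108] [28, 24, -15, -9, -70, -110] [27, 32, -20, -10, -57, 72] [28, 24, -15, -9, -70, 70]
-10 [30, 27, -28, -7, -44, -112] [30, 18, -23, -5, -58, -114] [30, 27, -28, -7, -44, 68] [30, 18, -23, -5, -58, 66]
0 [34, 23, -37, 0, -30, -121] [34, 13, -31, 0, -45, -121] [34, 23, -37, 0, -30, 59] [34, 13, -31, 0, -45, 59]
```

```bash
cat >> h.py <<'E'
def rot(t,yaw=YAW):
    return R.from_euler('xyz',[180,-t,np.degrees(yaw)],degrees=True).as_euler('xyz',degrees=True)
E
python3 - <<'E'
from h import *
from workcell import env
ko=np.array([.446,.1036,.0055]); e=rot(-13,np.radians(3.5)); print(e, eul(C@[np.cos(.2),0,np.sin(.2)],C@[np.sin(.2),0,-np.cos(.2)]))
env.goto(ko+[0,0,.08],e)
f=env.grab_frame("top"); print([(d["score"],d["xyz"].round(4) if hasattr(d["xyz"],'round') else d["xyz"]) for d in env.search_frame(f,"key")])
env.gripper_to(.65)
print(env.move_straight(ko,rate=.12,force_limit=12))
env.gripper_to(0,30)
s=env.read_state();print(s["clock"],s["position"],s["opening"],s["finger_force"],s["force"])
env.move_straight(ko+[0,0,.12],rate=.2)
s=env.read_state();print(s["clock"],s["position"],s["opening"],s["finger_force"])
f=env.grab_frame("side"); cv2.imwrite("pics/s1.png",cv2.resize(f["image"][100:300,150:350],None,fx=3,fy=3,interpolation=2))
E
```

```text
[180.   13.    3.5] [180.         -11.4591559    2.80290953]
[(0.71, [0.6259, 0.2326, 0.1119])]
False
6.2333 [0.44607839 0.10362875 0.00571705] 0.31100584402438813 29.704458117485046 [-0.02213501  0.07150552  2.11251937]
6.9833 [0.44505112 0.10334073 0.12453676] 0.31393535703348324 29.71237152814865
```

View pics/s1.png

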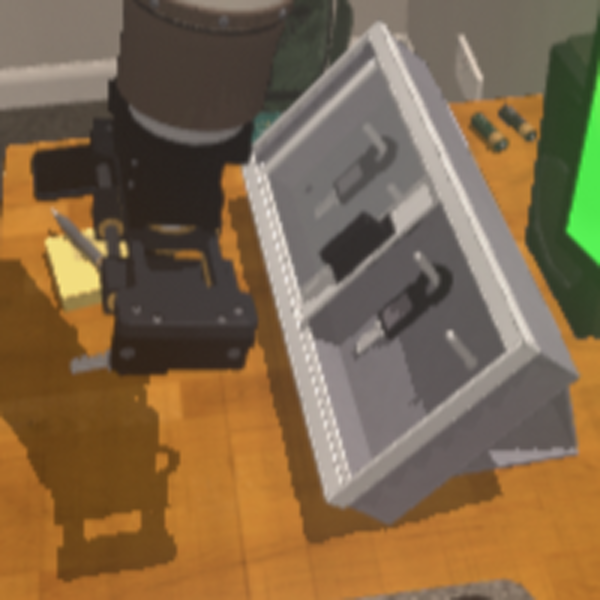

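```bash
python3 - <<'E'
from h import *
from workcell import env
s=env.read_state();tp=np.array(s["position"]);print(tp,s["tool_rot"])
a=np.radians(3.5)
for b in(-.044,-.047,-.05): print(b,(proj(SIDE,tp+[b*np.cos(a),b*np.sin(a),-.003])[0]-[150,100])*3)
E
```

```text
[0.44487224 0.10317529 0.1240918 ] [179.94611128  13.17792133   3.46252481]
-0.044 [ 76.38276725 366.56468062]
-0.047 [ 71.58766813 367.33833198]
-0.05 [ 66.78702773 368.11285496]
```

```bash
cat >> h.py <<'E'
def tcp(d,off=(0,0)): return root()+d*p-.031*u+.0015*p+off[0]*u+off[1]*Y
E
python3 - <<'E'
from h import *
from workcell import env
e=rot(17)
env.goto(tcp(.11),e)
env.move_straight(tcp(.05),rate=.1)
s=env.read_state();print(s["clock"],s["position"]-tcp(.05),s["tool_rot"],s["opening"])
f=env.grab_frame("side"); a=f["image"][140:260,220:340]
g=env.grab_frame("top"); b=g["image"][120:240,220:340]
cv2.imwrite("pics/s2.png",np.hstack([cv2.resize(x,(400,400),interpolation=2) for x in(a,b)]))
t=np.array(s["position"]);E=t+.031*u-.0015*p
for im,o in((SIDE,(220,140)),(TOP,(220,120))): print(((proj(im,[E,root()+.037*p,root()])-o)/.3).round())
E
```

```text
8.3583 [1.23963140e-04 5.31134192e-05 5.78510076e-05] [179.99512109 -16.9989054    2.80601168] 0.31013501486706213
[[257. 226.]
 [266. 238.]
 [293. 271.]]
[[237. 141.]
 [235. 134.]
 [229. 114.]]
```

View pics/s2.png

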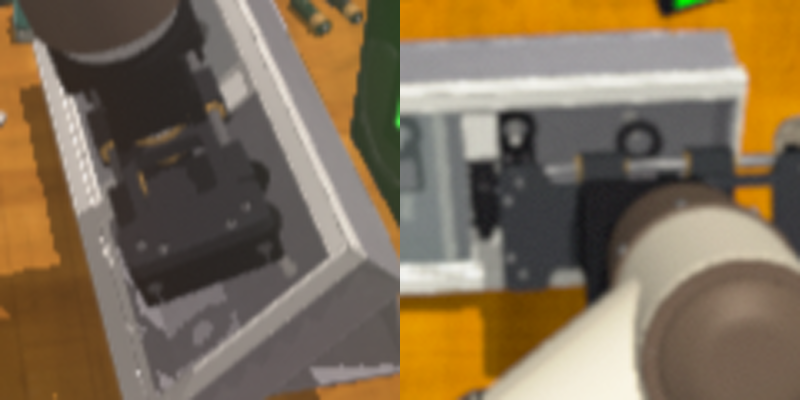

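```bash
python3 - <<'E'
from h import *
from workcell import env
o=(-.001,-.0015)
env.move_straight(tcp(.045,o),rate=.05)
print(env.move_straight(tcp(.022,o),rate=.05,force_limit=6))
s=env.read_state();print(s["clock"],s["position"]-tcp(.022,o),s["force"],s["opening"])
g=env.grab_frame("top"); b=g["image"][120:240,220:340]; a=env.grab_frame("side")["image"][140:260,220:340]
cv2.imwrite("pics/s3.png",np.hstack([cv2.resize(x,(400,400),interpolation=2) for x in(a,b)]))
E
```

```text
False
9.325 [-1.34513219e-05 -1.03375333e-04 -3.86406120e-04] [-0.29403232 -0.14916219 -0.70395004] 0.3066978478479453
```

View pics/s3.png

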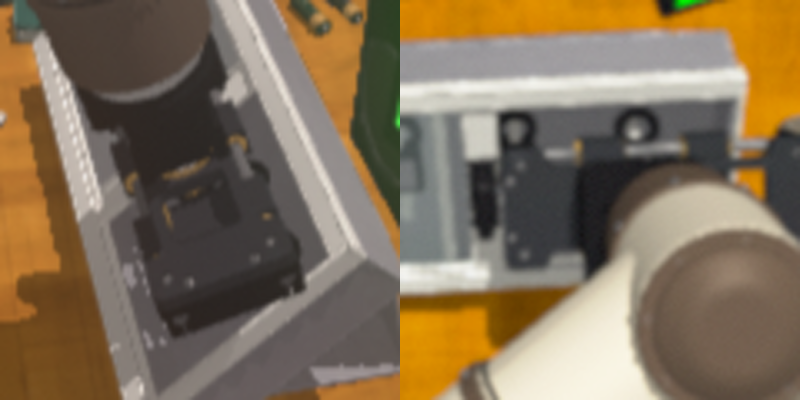

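```bash
python3 - <<'E'
from h import *
from workcell import env
o=(-.001,-.0015)
env.gripper_to(.5); env.dwell(.3)
print(env.move_straight(tcp(.09,o),rate=.12,force_limit=8))
env.goto(P(-.02,-.005,.2),rot(15))
s=env.read_state();print(s["clock"],s["force"],s["opening"])
a=env.grab_frame("side")["image"][120:270,215:365];b=env.grab_frame("top")["image"][110:260,200:350]
cv2.imwrite("pics/s4.png",np.hstack([cv2.resize(x,(400,400),interpolation=2) for x in(a,b)]))
E
```

```text
False
11.7417 [ 0.76348441 -1.5136942   0.03826392] 0.5008795478257665
```

View pics/s4.png

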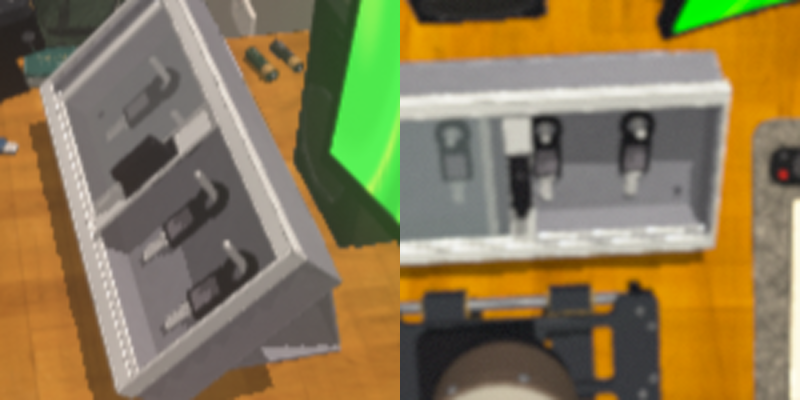

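```bash
python3 - <<'E'
from h import *
from workcell import env
e=rot(15); y=-.0168
pos=lambda n,y=y:P(-.02,y,n)
loc=lambda q:A.T@(np.array(q)-O-[0,0,H])
env.goto(pos(.11),e)
hit=env.move_straight(pos(.060),rate=.05,force_limit=4)
s=env.read_state();print(hit,s["clock"],loc(s["position"]),s["force"])
if hit: env.move_straight(np.array(s["position"])+.002*A[:,2],rate=.03)
env.gripper_to(0,20)
s=env.read_state();print(s["clock"],loc(s["position"]),s["opening"],s["finger_force"],s["force"])
a=env.grab_frame("side")["image"][120:270,215:365];b=env.grab_frame("top")["image"][110:260,200:350]
cv2.imwrite("pics/s5.png",np.hstack([cv2.resize(x,(400,400),interpolation=2) for x in(a,b)]))
E
```

```text
False 13.4417 [-0.01982472 -0.01673391  0.06017351] [-0.48255692 -0.33877211 -0.4240402 ]
14.0917 [-0.01991116 -0.01658995  0.06001643] 0.134289817157996 20.000188957928913 [-1.59477522  0.48518553  1.20669017]
```

View pics/s5.png

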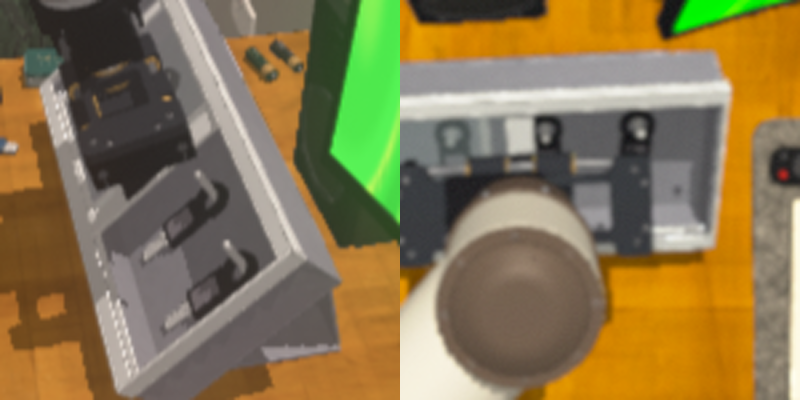

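```bash
python3 - <<'E'
from h import *
from workcell import env
loc=lambda q:A.T@(np.array(q)-O-[0,0,H])
y=-.0167
env.gripper_to(.3)
env.move_straight(P(-.02,y,.066),rate=.05)
env.gripper_to(0,20)
s=env.read_state();print(s["clock"],loc(s["position"]),s["opening"])
print(env.move_straight(P(-.02,-.14,.066),rate=.08,force_limit=12))
s=env.read_state();print(s["clock"],loc(s["position"]),s["opening"],s["force"])
print(env.move_straight(P(-.02,-.205,.066),rate=.05,force_limit=12))
s=env.read_state();print(s["clock"],loc(s["position"]),s["opening"],A.T@s["force"])
env.dwell(.2)
s=env.read_state();print(s["clock"],loc(s["position"]),s["opening"],A.T@s["force"])
a=env.grab_frame("side")["image"][120:270,215:365];b=env.grab_frame("top")["image"][110:260,200:350]
cv2.imwrite("pics/s6.png",np.hstack([cv2.resize(x,(400,400),interpolation=2) for x in(a,b)]))
E
```

```text
15.475 [-0.02002802 -0.01671313  0.0659657 ] 0.13446291959941312
False
17.1667 [-0.02000087 -0.1400311   0.0659308 ] 0.13381249424816166 [ 2.04341587 -0.83647465 -2.12461425]
True
17.8917 [-0.01992529 -0.16936297  0.06580101] 0.1328007639805209 [1.03169251 3.38254287 3.07311844]
18.0917 [-0.0199238  -0.16934334  0.06574803] 0.1310982222115254 [2.80578919 2.73375266 6.48180534]
```

View pics/s6.png

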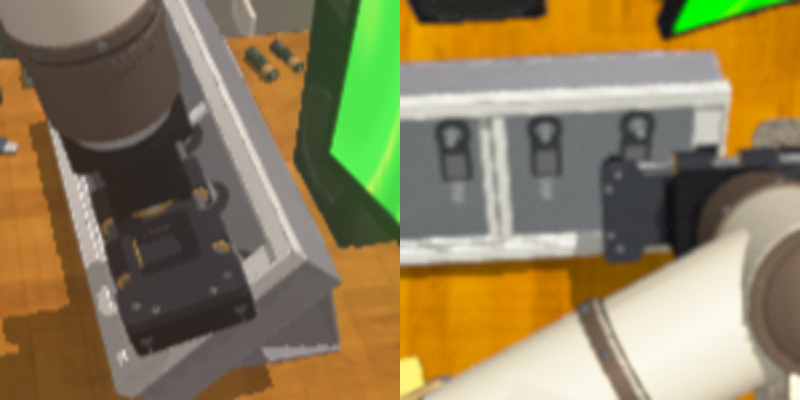

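```bash
python3 - <<'E'
from h import *
from workcell import env
loc=lambda q:A.T@(np.array(q)-O-[0,0,H])
env.gripper_to(.3)
env.move_straight(P(-.02,-.1693,.10),rate=.1)
env.gripper_to(0)
env.move_straight(P(-.02,-.138,.10),rate=.1)
print(env.move_straight(P(-.02,-.138,.065),rate=.08,force_limit=5))
print(env.move_straight(P(-.02,-.175,.065),rate=.03,force_limit=9))
s=env.read_state();print(s["clock"],loc(s["position"]),s["force"])
env.move_straight(P(-.02,-.138,.065),rate=.1)
env.move_straight(P(-.02,-.138,.12),rate=.15)
env.goto([.40,.0,.28],rot(0))
s=env.read_state();print(s["clock"])
f=env.grab_frame("side");g=env.grab_frame("top")
a=f["image"][120:270,215:365];b=g["image"][110:260,200:350]
cv2.imwrite("pics/s7.png",np.hstack([cv2.resize(x,(400,400),interpolation=2) for x in(a,b)]))
E
```

```text
False
True
21.7917 [-0.01989847 -0.15418923  0.06491641] [-1.10935465  0.94386585  2.300594  ]
23.4917
```

View pics/s7.png

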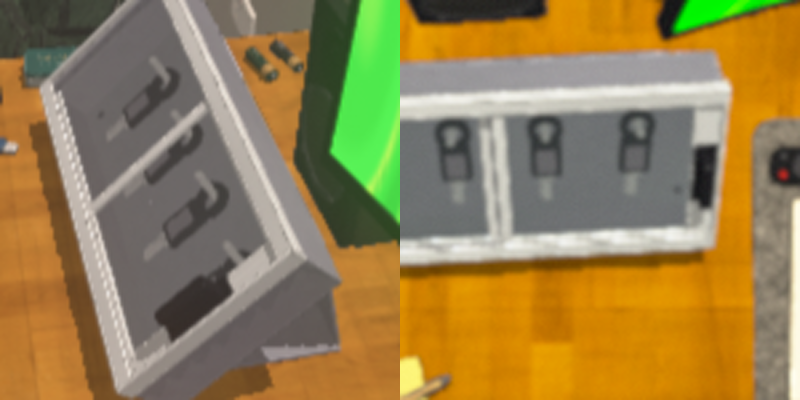

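```bash
python3 -c "
from workcell import env
print(env.close_job())"
```

```text
the job is handed in; nothing more can be done
None
```

I hung the key by its eye on the empty peg and slid the window to its right-hand stop. The other three keys are still on their pegs, and I handed the job in with the arm clear at about 23.5 s. The window counts as fully shut on a second push that met a firm stop and on no gap showing in either camera; I did not measure the joint itself.

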